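# Advance the inspection stage by one turn of its hand wheel

## Robot

A 6-joint arm with a two-finger parallel gripper is mounted at the origin on a cart in front of the work surface, level with it; the furniture and walls round the work are solid. World frame = base frame: x ahead of the robot, y to its left, z up, the work surface at z = 0. Lengths are in m, angles in rad, forces in N, time in s.
With the tool pointing down it reaches from about 0.425 to 0.95 m from the base axis. Payload 3.5 kg.
Tool frame: the origin (TCP) lies on the centre line of the jaws, within the pads' length; the fingertips stand 11 mm ahead of it and the grasp point (between the pads) lies 8 mm behind it; y points along the fingers, x is the direction in which the jaws open and shut, and the axes are right-handed (so a half turn about y gives the same grasp; the last joint's range is limited). The gripper opens to 85 mm and grips with 20 to 120 N. Pads are 22 mm wide; open, the fingers measure 114 mm over their backs; the gripper's body (76 mm by 85 mm) begins 54 mm behind the grasp point. The pads swing forward as they close: fully open they stand 13 mm farther back than shut.
Start: joints at [-1.264, 0.286, 1.577, -0, 1.279, -0.15], TCP at [0.298, -0.606, 0.215] pointing down, gripper open.
Joint ranges: [-2.77, 2.77], [-0.9, 2.22], [0.21, 2.48], [-1.53, 4.67], [0.24, 2.81], [-2.84, 2.84]. Speed limits (rad/s): [2.79, 2.79, 3.14, 3.14, 3.14, 3.14].

## Interface

Orientations are given as a unit quaternion [x, y, z, w].
In Python, from plant import get_state, read_camera, sign_off gives the robot as it stands.
- The arm moves only by the shell command python3 -m inch 'ROWS' [FORCE]. ROWS is JSON, a list of rows, each an object of numbers: "ax", "ay", "az": the turn, a rotation vector about the tool's x, y, z in rad; "x", "y", "z": the shift along the tool's x, y, z in mm; "hand": the closure, from -1 (fully open) to 1 (shut). In form: [{"ax": .., "ay": .., "az": .., "x": .., "y": .., "z": .., "hand": ..}, ...]. A call has 1 to 5 rows; each row shifts and turns the commanded pose from where the row before left it, along the tool's axes as they then stand; what a row does not reach is not made up. A row lasts 1/12 s, in which the tool goes at most 41.7 mm and 7.16 degrees, less where a joint would pass 70% of its speed; a pose out of reach is approached as far as the arm can. A call with a gripper value outside its range is refused whole. The fingers move at their own pace and stop on an object; FORCE is the grip in N (left out, the last holds). Time passes only in rows, so rows that do not move let the fingers close. It gives the time, the measured TCP pose, the force and the opening at its end, in the units of the state.
- get_state(): the state, without advancing time (a new reading comes with each control period).
- read_camera(name): name is "side" or "top"; returns a dict with "img" (420x560x3 uint8, red, green, blue), "fov_y" (degrees; the focal length in pixels is half the picture's height over the tangent of half this angle, whatever the lens; pixels are square), "cx", "cy" (the principal point, pixels), "distortion" ([k1, k2, p1, p2, k3] as OpenCV has them; the pictures are not rectified), "T" (4x4, takes a point from camera to world coordinates). Camera axes: x right, y down, z forward; pixel columns grow to the right and rows downward; lengths in m; the calibration is good to about 2 mm. A picture is of the moment at which its call begins. There is no depth.
- sign_off(): hands the job in, once; it reports no verdict.
The state is a dict: "time": time; "qpos": joint angles; "dq": joint speeds; "joint_efforts": joint torques, N m; "eef_pos": TCP position; "tcp_rot": TCP orientation; "contact_force": force on the tool from outside, world axes, zero at the start; "wrist_torque": the same for the moment, N m; "opening": opening from 0.0 (shut) to 1.0 (fully open).
Only numpy, scipy, OpenCV 4.12 (cv2) and the standard library are available. Lean on these libraries where they do the work, as an engineer would, in place of code of your own. Each camera call takes 0.05 s, during which the arm holds its last target. There are 200 camera calls.

## Task

Move the inspection stage on by one step: push the flat hand wheel round by its upright handle, clockwise as seen from above, through exactly one turn, so that the handle comes back to the very place where it stood, and leave it there. Push the handle with the outside of the fingers only, never taking it between them, and do not touch the stage or what stands on it. Leave everything else on the bench where it is.

Things in the scene. Friction and masses are not known exactly. Their poses are not given: they have to be found in the camera images.
- wheel (a joint): turning angle of the hand wheel in rad; grows clockwise seen from above, one turn = 6.283. Starts anywhere from 0.1 to 4.6; hard stops at 0 and 13.2. Plain friction bearing: about 2 to 4 N at the handle turns it, and it stays where it is left. Each turn moves the stage 40 mm away from the wheel.
- handle (a point): mid-height of the wheel's handle, on its axis: a black round vertical grip, 22 to 24 mm in diameter, fixed on the rim at the end of one spoke, 60 mm from the wheel axis. The grip spans 26 mm below to 25 mm above this point (z = 0.086 to 0.137); the rim's top lies 31 mm below it. Nothing else stands up from the wheel, and the space above it is open.
- hub (a point): centre of the hand wheel on its vertical axis, at mid-height of the rim (z = 0.075). The wheel lies flat: black rim, 120 mm in diameter to the middle of its 12 mm bar, three 9 mm steel spokes, a 32 mm steel hub rising 9 mm above this point. It sits on a grey gearbox at one end of the drive.
- feed_drive: the fixed drive: aluminium base plate 124 x 355 mm, grey gearbox (84 x 92 mm, 60 mm high) under the wheel, two steel rails. Origin on the bench right below the wheel axis; +y runs along the rails from wheel to stage; the plate reaches from y = -65 to +290 mm.
- stage: aluminium slide table, 96 x 96 mm, on the rails, with a 51 mm high black eyepiece clamped on it. Origin: centre of its underside, 42 mm above the bench; the eyepiece's top is about 100 mm above the bench. Its centre is 135 mm from the wheel axis plus 6.37 mm per rad of wheel angle. It moves only with the wheel; not to be touched.
- oil_bottle: small square dropper bottle, 27 x 33 x 68 mm, loose, origin under its centre; leave alone
- canister: round beige canister with black screw top, 38 mm in diameter, 57 mm high, loose, origin under its centre; leave alone
- coverslips: small pale box, 30 x 30 x 17 mm, loose, origin under its centre; leave alone
- forceps: fine steel forceps lying flat, 15 x 115 x 8 mm, loose, origin under its centre; leave alone
- blower: black rubber bulb blower, 46 mm in diameter, 95 mm high, loose, origin under its centre; leave alone
- wash: white wash bottle with a bent red spout, 59 x 85 x 178 mm, loose, origin under its centre; leave alone
- petri_dish: clear empty dish, 88 mm in diameter, 17 mm high, loose, at the right; origin under its centre; leave alone

How it is judged:
By the outcome, as a careful person would: the job done as asked, in the order asked, and still so for the second after the job is handed in, with the robot touching nothing.
It also fails if it takes over 48 s, if anything falls off the work surface, if the arm or the gripper's body presses on something with over 40 N, if the wrist force passes 120 N, or if a joint passes its speed limit or range.

## Working session

There is one attempt and no reset: what is moved stays moved. The work goes in short steps, Python scripts to look and compute and a shell command to move; the robot and the scene stay as the last step left them, time stands still between calls to the robot, and variables do not carry over. Pictures are saved under pics/ and viewed, about 8 in all and at most 12, crops included, and the job is handed in when it is done.

```bash
mkdir -p pics; ls; python3 - <<'E'
from plant import *
import cv2
s=get_state();print(s)
for n in("top","side"):
    c=read_camera(n);cv2.imwrite(f"pics/{n}0.png",c["img"][:,:,::-1]);print(n,c["fov_y"],c["cx"],c["cy"],c["distortion"],c["T"])
E
```

```text
pics
{'time': 0.0, 'qpos': array([-1.26401782e+00,  2.87211901e-01,  1.57815695e+00, -5.95549563e-06,
        1.27858870e+00, -1.50008723e-01]), 'dq': array([-0.00032268, -0.00050504, -0.0007528 ,  0.00079903,  0.00015025,
       -0.00100068]), 'joint_efforts': array([-5.10315749e-04, -4.05983806e+01, -2.92623907e+01, -1.07672797e-04,
        5.77607731e-03,  2.07012767e-07]), 'eef_pos': array([ 0.29753084, -0.6051246 ,  0.21322724]), 'tcp_rot': array([-0.59968057,  0.37444534, -0.37317131,  0.60076374]), 'contact_force': array([-0.33689807, -0.19000686,  0.25676117]), 'wrist_torque': array([-0.01195908,  0.06567057,  0.01072901]), 'opening': 0.9932325397998463}
top 48.85695221288012 279.1536182500098 214.80032245651668 [-0.11793242  0.          0.          0.          0.        ] [[ 0.04240248 -0.97635556  0.21197135  0.24113155]
 [-0.99909413 -0.04220111  0.00547612 -0.12986454]
 [ 0.00359878 -0.21201154 -0.97726054  1.56254975]
 [ 0.          0.          0.          1.        ]]
side 50.46890588436641 280.42721601733535 205.10112524147007 [-0.00699404  0.          0.          0.          0.        ] [[ 9.44574085e-01  1.64232052e-01 -2.84266831e-01  9.25368087e-01]
 [ 3.28297012e-01 -4.74983233e-01  8.16463104e-01 -1.21359570e+00]
 [-9.32567893e-04 -8.64533840e-01 -5.02573745e-01  7.75098792e-01]
 [ 0.00000000e+00  0.00000000e+00  0.00000000e+00  1.00000000e+00]]
```

View pics/top0.png

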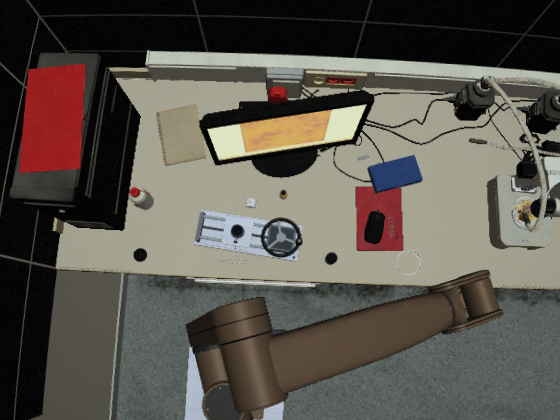

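View pics/side0.png

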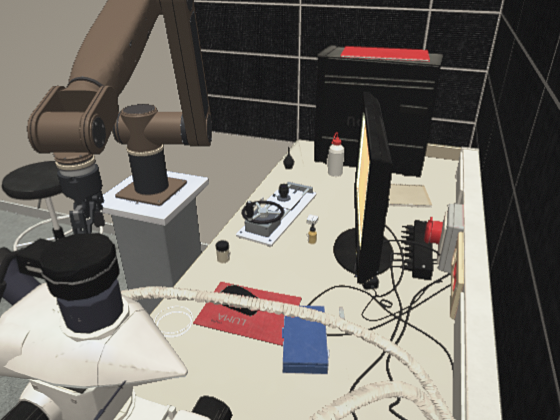

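The top view shows the wheel at about (281,237) and the stage to its left at (237,232). The canister is at (331,258), the bottle at (283,194) and the monitor stands behind. In the side view the wheel is at about (263,215). I'll enlarge both.

```bash
cat > h.py <<'E'
import numpy as np, cv2
from plant import *
def K(c):
    f=210/np.tan(np.radians(c["fov_y"])/2); return np.array([[f,0,c["cx"]],[0,f,c["cy"]],[0,0,1.]])
def ray(c,p):
    u=cv2.undistortPoints(np.array([[p]],float),K(c),np.array(c["distortion"]))[0,0]
    T=np.array(c["T"]); return T[:3,3],T[:3,:3]@np.array([u[0],u[1],1.])
def atz(c,p,z):
    o,d=ray(c,p); return o+d*(z-o[2])/d[2]
def proj(c,P):
    T=np.linalg.inv(np.array(c["T"])); r,_=cv2.Rodrigues(T[:3,:3])
    return cv2.projectPoints(np.array(P,float).reshape(-1,1,3),r,T[:3,3],K(c),np.array(c["distortion"]))[0][:,0]
def tri(c1,p1,c2,p2):
    o1,d1=ray(c1,p1);o2,d2=ray(c2,p2)
    s=np.linalg.lstsq(np.c_[d1,-d2],o2-o1,rcond=None)[0]
    a,b=o1+s[0]*d1,o2+s[1]*d2; return (a+b)/2,np.linalg.norm(a-b)
def crop(c,x,y,w,h,k,name):
    cv2.imwrite("pics/"+name,cv2.resize(c["img"][y:y+h,x:x+w,::-1],None,fx=k,fy=k,interpolation=cv2.INTER_CUBIC))
E
python3 - <<'E'
from h import *
t=cv2.imread("pics/top0.png")[205:265,190:310];s=cv2.imread("pics/side0.png")[175:250,225:325]
a=cv2.resize(t,(780,390),interpolation=3)
b=cv2.resize(s,(800,600),interpolation=3)
cv2.imwrite("pics/t1.png",a);cv2.imwrite("pics/s1.png",b)
E
```

```text
(no output)
```

View pics/t1.png

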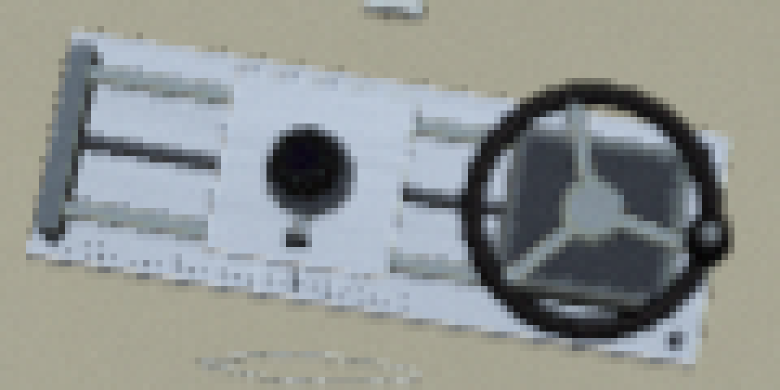

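View pics/s1.png

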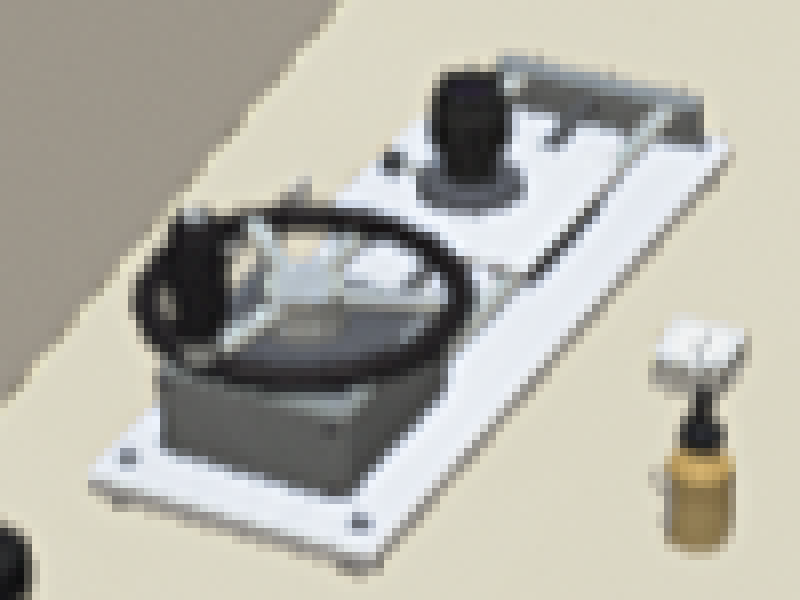

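The handle is on the wheel's right (−y) end: crop top (710,235), side (195,215) down to (205,335). The hub is at top (595,207), side (305,275).

```bash
cat >> h.py <<'E'
T=lambda X,Y:((X+.5)/6.5-.5+190,(Y+.5)/6.5-.5+205)
S=lambda X,Y:((X+.5)/8-.5+225,(Y+.5)/8-.5+175)
E
python3 - <<'E'
from h import *
t=read_camera("top");s=read_camera("side")
print("handle top",tri(t,T(710,235),s,S(195,215)), atz(t,T(710,235),.137),atz(s,S(195,213),.137))
print("hub top",tri(t,T(595,207),s,S(305,275)),atz(t,T(595,207),.084),atz(s,S(303,275),.084))
print("rim c",atz(t,T(595,211),.081))
print("eyepiece",tri(t,T(308,165),s,S(470,78)),atz(t,T(308,165),.1))
for p in[(75,30),(35,255),(730,140),(693,360)]:print("plate",atz(t,T(*p),.008))
print("canister",atz(t,(331,258),.057),"bottle",atz(t,(283,194),.068),"forceps",atz(t,T(310,360),.008))
print("monitor",[atz(t,p,.2) for p in[(208,160),(370,98),(202,128)]])
print("tcpproj",proj(t,get_state()["eef_pos"]))
# fit ellipse of rim (outer) dark pixels in top
E
```

```text
handle top (array([ 0.47079769, -0.18643265,  0.13656705]), np.float64(0.0009791137610227671)) [ 0.47028894 -0.18664015  0.137     ] [ 0.4709288  -0.18545565  0.137     ]
hub top (array([ 0.49082515, -0.13079272,  0.08406411]), np.float64(0.0007944852569241482)) [ 0.49047581 -0.13097072  0.084     ] [ 0.49037938 -0.1306704   0.084     ]
rim c [ 0.48895886 -0.13105709  0.081     ]
eyepiece (array([0.50539984, 0.01309691, 0.09944321]), np.float64(0.0057406133050345335)) [0.50264549 0.011806   0.1       ]
plate [0.58649482 0.14940123 0.008     ]
plate [0.46489517 0.16113777 0.008     ]
plate [ 0.54206838 -0.20060061  0.008     ]
plate [ 0.4250252  -0.18519944  0.008     ]
canister [ 0.43036528 -0.29722949  0.057     ] bottle [ 0.63691473 -0.13131451  0.068     ] forceps [0.41638562 0.01346591 0.008     ]
monitor [array([0.70123849, 0.10608748, 0.2       ]), array([ 0.93570981, -0.39948864,  0.2       ]), array([0.80713109, 0.13378977, 0.2       ])]
tcpproj [[440.59821285 300.4955382 ]]
```

```bash
cat >> h.py <<'E'
from scipy.spatial.transform import Rotation as R
H=np.array([.4905,-.1308])
def circ(deg,r=.06): a=np.radians(deg);return H+r*np.array([np.cos(a),np.sin(a)])
def need(P):
    s=get_state();return R.from_quat(s["tcp_rot"]).inv().apply(np.array(P)-s["eef_pos"])*1000
E
python3 - <<'E'
from h import *
print(R.from_quat(get_state()["tcp_rot"]).as_matrix().round(3))
print(need([*circ(-62),.213]))
E
python3 -m inch '[{"hand":1},{"hand":1}]' 40
```

```text
[[ 0.441 -0.     0.897]
 [-0.897  0.001  0.441]
 [-0.001 -1.     0.   ]]
[-280.87878658    1.24517306  384.32105638]validation failed for argument at $[0]...
```

```bash
python3 -m inch '[{"ax":0,"ay":0,"az":0,"x":-20,"y":0,"z":27,"hand":1},{"ax":0,"ay":0,"az":0,"x":-20,"y":0,"z":27,"hand":1},{"ax":0,"ay":0,"az":0,"x":-20,"y":0,"z":27,"hand":1},{"ax":0,"ay":0,"az":0,"x":-20,"y":0,"z":27,"hand":1},{"ax":0,"ay":0,"az":0,"x":-20,"y":0,"z":27,"hand":1}]' 40
```

```text
time: 0.62
eef_pos: [0.3751, -0.4549, 0.2143]
tcp_rot: [-0.6, 0.374, -0.374, 0.6]
contact_force: [1.2, 0.2, -0.1]
opening: 0.303
```

```bash
python3 -m inch '[{"ax":0,"ay":0,"az":0,"x":-20,"y":0,"z":27,"hand":1},{"ax":0,"ay":0,"az":0,"x":-20,"y":0,"z":27,"hand":1},{"ax":0,"ay":0,"az":0,"x":-20,"y":0,"z":27,"hand":1},{"ax":0,"ay":0,"az":0,"x":-20,"y":0,"z":27,"hand":1},{"ax":0,"ay":0,"az":0,"x":-20,"y":0,"z":27,"hand":1}]' && python3 -m inch '[{"ax":0,"ay":0,"az":0,"x":-20,"y":0,"z":27,"hand":1},{"ax":0,"ay":0,"az":0,"x":-20,"y":0,"z":27,"hand":1},{"ax":0,"ay":0,"az":0,"x":-20,"y":0,"z":27,"hand":1},{"ax":0,"ay":0,"az":0,"x":-10,"y":0,"z":15,"hand":1},{"ax":0,"ay":0,"az":0,"x":0,"y":0,"z":0,"hand":1}]' 
python3 - <<'E'
from h import *
print(need([*circ(-62),.122]))
s=read_camera("side");crop(s,200,120,160,120,5,"s2.png")
E
```

```text
time: 1.03
eef_pos: [0.4522, -0.3055, 0.2145]
tcp_rot: [-0.6, 0.374, -0.374, 0.6]
contact_force: [0.3, 0.0, 0.4]
opening: 0.001
time: 1.45
eef_pos: [0.5083, -0.1988, 0.2146]
tcp_rot: [-0.601, 0.373, -0.372, 0.601]
contact_force: [-0.6, -0.2, 0.5]
opening: 0.001
[-8.72382198 92.57656747 15.92289311]
```

View pics/s2.png

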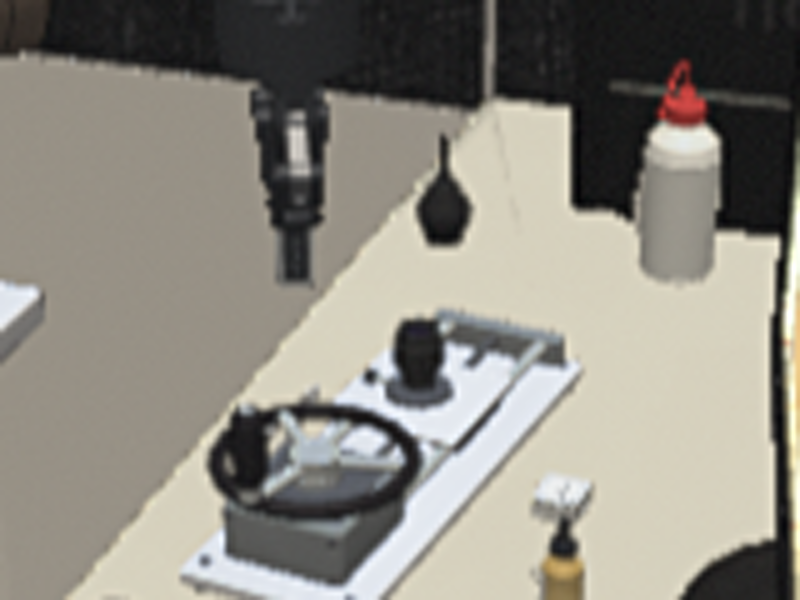

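The closed fingers hang above the wheel, with the tip at crop (295,285), and the handle is at (247,445). The narrow lower part of the fingers is about 40 mm long. I'll shift and go down beside the handle on its trailing side.

```bash
python3 -m inch '[{"ax":0,"ay":0,"az":0,"x":-9,"y":0,"z":16,"hand":1},{"ax":0,"ay":0,"az":0,"x":0,"y":30,"z":0,"hand":1},{"ax":0,"ay":0,"az":0,"x":0,"y":30,"z":0,"hand":1},{"ax":0,"ay":0,"az":0,"x":0,"y":32,"z":0,"hand":1},{"ax":0,"ay":0,"az":0,"x":0,"y":0,"z":0,"hand":1}]' && python3 -m inch '[{"ax":0,"ay":0,"az":0,"x":0,"y":0,"z":0,"hand":1}]'
python3 - <<'E'
from h import *
for a in(-66,-70,-74,-78,-80,-82,-84,-86):print(a,need([*circ(a),.122]))
E
```

```text
time: 1.92
eef_pos: [0.5126, -0.1854, 0.1155]
tcp_rot: [0.6, -0.379, 0.369, -0.6]
contact_force: [-1.0, 0.7, -1.8]
opening: -0.0
time: 2.0
eef_pos: [0.5158, -0.1871, 0.1208]
tcp_rot: [0.6, -0.376, 0.372, -0.6]
contact_force: [0.7, 0.9, -0.3]
opening: -0.002
-66 [-1.68820752 -1.14932923 -0.1334461 ]
-70 [-1.9875585  -1.13563851 -4.31065087]
-74 [-2.57756656 -1.12087301 -8.45679494]
-78 [ -3.45535722  -1.10510464 -12.5516787 ]
-80 [ -4.00088887  -1.09686822 -14.57365121]
-82 [ -4.616654    -1.08841025 -16.5753523 ]
-84 [ -5.30190238  -1.07974103 -18.55434319]
-86 [ -6.05579915  -1.07087115 -20.5082128 ]
```

```bash
python3 -m inch '[{"ax":0,"ay":0,"az":0,"x":-3,"y":0,"z":-6,"hand":1},{"ax":0,"ay":0,"az":0,"x":-1,"y":0,"z":-5,"hand":1},{"ax":0,"ay":0,"az":0,"x":-1,"y":0,"z":-3,"hand":1},{"ax":0,"ay":0,"az":0,"x":0,"y":0,"z":0,"hand":1},{"ax":0,"ay":0,"az":0,"x":0,"y":0,"z":0,"hand":1}]'
python3 -m inch '[{"ax":0,"ay":0,"az":0,"x":0,"y":0,"z":-2,"hand":1},{"ax":0,"ay":0,"az":0,"x":0,"y":0,"z":0,"hand":1}]'
python3 -m inch '[{"ax":0,"ay":0,"az":0,"x":0,"y":0,"z":-2,"hand":1},{"ax":0,"ay":0,"az":0,"x":0,"y":0,"z":0,"hand":1}]'
python3 - <<'E'
from h import *
p=get_state()["eef_pos"];v=p[:2]-H
print(np.degrees(np.arctan2(v[1],v[0])),np.hypot(*v), np.hypot(*(p[:2]-circ(-109.5))))
E
```

```text
time: 2.42
eef_pos: [0.5031, -0.1891, 0.124]
tcp_rot: [-0.6, 0.373, -0.375, 0.6]
contact_force: [-0.4, 0.4, 0.4]
opening: -0.001
time: 2.58
eef_pos: [0.501, -0.1896, 0.123]
tcp_rot: [0.6, -0.374, 0.374, -0.6]
contact_force: [-0.1, 0.4, -0.2]
opening: -0.001
time: 2.75
eef_pos: [0.499, -0.1904, 0.1226]
tcp_rot: [0.6, -0.374, 0.374, -0.6]
contact_force: [0.5, -0.3, 0.3]
opening: 0.003
-81.9039887124456 0.06015170088160464 0.028656517798043128
```

```bash
python3 -m inch '[{"ax":0,"ay":0,"az":0,"x":0,"y":0,"z":-2,"hand":1},{"ax":0,"ay":0,"az":0,"x":0,"y":0,"z":0,"hand":1}]'
python3 -m inch '[{"ax":0,"ay":0,"az":0,"x":-1,"y":0,"z":-1,"hand":1},{"ax":0,"ay":0,"az":0,"x":0,"y":0,"z":0,"hand":1}]'
python3 -m inch '[{"ax":0,"ay":0,"az":0,"x":0,"y":0,"z":-1,"hand":1},{"ax":0,"ay":0,"az":0,"x":0,"y":0,"z":0,"hand":1}]'
```

```text
time: 2.92
eef_pos: [0.4971, -0.1912, 0.1225]
tcp_rot: [0.6, -0.374, 0.374, -0.6]
contact_force: [0.1, 0.2, 0.1]
opening: 0.003
time: 3.08
eef_pos: [0.4958, -0.1907, 0.1225]
tcp_rot: [-0.6, 0.374, -0.374, 0.6]
contact_force: [1.0, -0.2, 0.8]
opening: 0.001
time: 3.25
eef_pos: [0.495, -0.1912, 0.1226]
tcp_rot: [0.6, -0.374, 0.374, -0.6]
contact_force: [0.1, -0.3, 0.1]
opening: -0.003
```

```bash
python3 -m inch '[{"ax":0,"ay":0,"az":0,"x":0,"y":0,"z":-1,"hand":1},{"ax":0,"ay":0,"az":0,"x":0,"y":0,"z":0,"hand":1}]'
```

```text
time: 3.42
eef_pos: [0.4941, -0.1917, 0.1226]
tcp_rot: [0.6, -0.374, 0.374, -0.6]
contact_force: [0.1, 0.2, -0.6]
opening: -0.0
```

Still no contact, and the handle lies off the finger's corner. I'll back off and turn the tool so a flat finger face points along the push.

```bash
python3 -c "
from h import *;print(get_state()['qpos'])"
python3 -m inch '[{"ax":0,"ay":0,"az":0,"x":0,"y":0,"z":10,"hand":1},{"ax":0,"ay":0.12,"az":0,"x":0,"y":0,"z":0,"hand":1},{"ax":0,"ay":0.12,"az":0,"x":0,"y":0,"z":0,"hand":1},{"ax":0,"ay":0.12,"az":0,"x":0,"y":0,"z":0,"hand":1},{"ax":0,"ay":0.12,"az":0,"x":0,"y":0,"z":0,"hand":1}]'
python3 -m inch '[{"ax":0,"ay":0.12,"az":0,"x":0,"y":0,"z":0,"hand":1},{"ax":0,"ay":0,"az":0,"x":0,"y":0,"z":0,"hand":1},{"ax":0,"ay":0,"az":0,"x":0,"y":0,"z":0,"hand":1}]'
python3 - <<'E'
from h import *
s=get_state();print(s["qpos"],R.from_quat(s["tcp_rot"]).as_matrix().round(3))
print("handle in tool",need([*circ(-109.5),.122]))
for a in range(-76,-90,-4):print(a,need([*circ(a),.122]))
E
```

```text
[-5.61575350e-01  6.44248142e-02  2.00881446e+00 -9.24618829e-05
  1.06841384e+00  5.52463038e-01]
time: 3.83
eef_pos: [0.5039, -0.1869, 0.1227]
tcp_rot: [0.493, -0.507, 0.507, -0.493]
contact_force: [0.3, -0.1, 0.0]
opening: -0.005
time: 4.08
eef_pos: [0.5037, -0.187, 0.1227]
tcp_rot: [0.464, -0.534, 0.534, -0.464]
contact_force: [0.6, 0.3, 0.9]
opening: 0.003
[-5.44524026e-01  8.02545661e-02  1.99186037e+00  1.57831343e-04
  1.06921336e+00  1.16610630e+00] [[-0.139  0.     0.99 ]
 [-0.99  -0.    -0.139]
 [-0.    -1.     0.   ]]
handle in tool [  4.95352219   0.66571848 -32.85914012]
-76 [1.77930723 0.67603709 1.57843143]
-80 [ 3.21278264  0.67483326 -2.35653806]
-84 [ 4.36827657  0.67360898 -6.38191636]
-88 [  5.24015957   0.67237019 -10.47809221]
```

```bash
python3 -m inch '[{"ax":0,"ay":0,"az":0,"x":5,"y":0,"z":-5,"hand":1},{"ax":0,"ay":0,"az":0,"x":0,"y":0,"z":-2,"hand":1},{"ax":0,"ay":0,"az":0,"x":0,"y":0,"z":0,"hand":1},{"ax":0,"ay":0,"az":0,"x":0,"y":0,"z":0,"hand":1}]'
python3 -m inch '[{"ax":0,"ay":0,"az":0,"x":0,"y":0,"z":-1,"hand":1},{"ax":0,"ay":0,"az":0,"x":0,"y":0,"z":0,"hand":1}]'
python3 -m inch '[{"ax":0,"ay":0,"az":0,"x":0,"y":0,"z":-1,"hand":1},{"ax":0,"ay":0,"az":0,"x":0,"y":0,"z":0,"hand":1}]'
```

```text
time: 4.42
eef_pos: [0.4954, -0.1913, 0.1226]
tcp_rot: [0.463, -0.534, 0.534, -0.463]
contact_force: [0.4, 0.3, 0.6]
opening: -0.0
time: 4.58
eef_pos: [0.4945, -0.191, 0.1227]
tcp_rot: [-0.463, 0.534, -0.534, 0.463]
contact_force: [0.3, -0.2, 0.8]
opening: -0.003
time: 4.75
eef_pos: [0.4935, -0.1908, 0.1226]
tcp_rot: [-0.463, 0.534, -0.534, 0.463]
contact_force: [-0.7, 0.5, -0.5]
opening: 0.0
```

```bash
python3 -m inch '[{"ax":0,"ay":0,"az":0,"x":0,"y":0,"z":-1,"hand":1},{"ax":0,"ay":0,"az":0,"x":0,"y":0,"z":0,"hand":1}]'
```

```text
time: 4.92
eef_pos: [0.4925, -0.1907, 0.1226]
tcp_rot: [-0.463, 0.535, -0.534, 0.463]
contact_force: [0.6, 0.2, 0.2]
opening: 0.004
```

```bash
python3 -m inch '[{"ax":0,"ay":0,"az":0,"x":0,"y":0,"z":-1,"hand":1},{"ax":0,"ay":0,"az":0,"x":0,"y":0,"z":0,"hand":1}]'
```

```text
time: 5.08
eef_pos: [0.4915, -0.1905, 0.1226]
tcp_rot: [-0.463, 0.535, -0.534, 0.463]
contact_force: [-0.1, 0.5, -0.8]
opening: 0.001
```

```bash
python3 -m inch '[{"ax":0,"ay":0,"az":0,"x":0,"y":0,"z":-1,"hand":1},{"ax":0,"ay":0,"az":0,"x":0,"y":0,"z":0,"hand":1}]'
```

```text
time: 5.25
eef_pos: [0.4905, -0.1904, 0.1226]
tcp_rot: [-0.463, 0.535, -0.534, 0.463]
contact_force: [-0.3, 0.1, 0.3]
opening: -0.002
```

```bash
python3 -m inch '[{"ax":0,"ay":0,"az":0,"x":0,"y":0,"z":-1,"hand":1},{"ax":0,"ay":0,"az":0,"x":0,"y":0,"z":0,"hand":1}]'; python3 - <<'E'
from h import *
a=read_camera("side");b=read_camera("top")
x=cv2.resize(a["img"][160:230,230:300,::-1],(390,390),interpolation=3);y=cv2.resize(b["img"][205:265,250:310,::-1],(390,390),interpolation=3)
cv2.imwrite("pics/c3.png",np.hstack([x,y]))
E
```

```text
time: 5.42
eef_pos: [0.4895, -0.1903, 0.1226]
tcp_rot: [-0.463, 0.535, -0.534, 0.463]
contact_force: [-0.6, 0.7, 0.0]
opening: 0.001
```

View pics/c3.png

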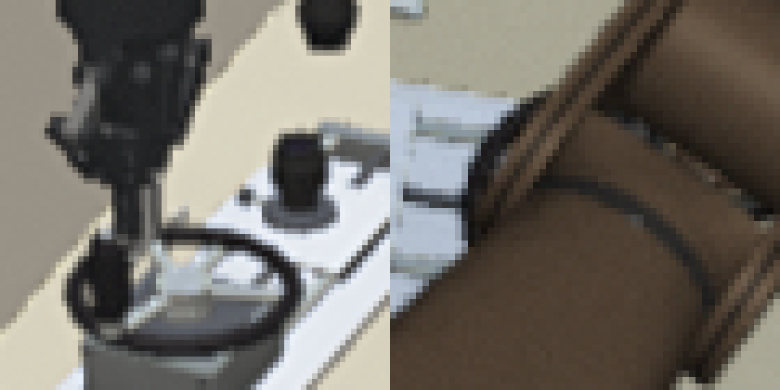

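The side view shows the handle, at crop (108,280), still at its start. The finger is right behind it with its tip near (135,235), so I'll keep inching.

```bash
python3 -m inch '[{"ax":0,"ay":0,"az":0,"x":0,"y":0,"z":-1,"hand":1},{"ax":0,"ay":0,"az":0,"x":0,"y":0,"z":0,"hand":1}]'
```

```text
time: 5.68
eef_pos: [0.4885, -0.1901, 0.1226]
tcp_rot: [-0.463, 0.535, -0.534, 0.463]
contact_force: [-0.4, -0.5, 0.6]
opening: 0.001
```

```bash
python3 -m inch '[{"ax":0,"ay":0,"az":0,"x":0,"y":0,"z":-1,"hand":1},{"ax":0,"ay":0,"az":0,"x":0,"y":0,"z":0,"hand":1}]'; python3 - <<'E'
from h import *
a=cv2.imread("pics/side0.png");b=read_camera("side")["img"][:,:,::-1]
# shift of handle lower-left part between pictures
tpl=a[198:221,240:250]
r=cv2.matchTemplate(b[192:227,234:256],tpl,cv2.TM_SQDIFF);print(cv2.minMaxLoc(r)[2],"expect (6,6)")
d=np.abs(a[195:225,238:252].astype(int)-b[195:225,238:252]).sum(2);print((d>60).astype(int))
E
```

```text
time: 5.85
eef_pos: [0.4875, -0.19, 0.1226]
tcp_rot: [-0.463, 0.535, -0.534, 0.463]
contact_force: [0.5, 0.4, 0.7]
opening: -0.001
(6, 6) expect (6,6)
[[0 0 0 0 0 0 0 0 0 0 0 1 1 1]
 [0 0 0 0 0 0 0 0 0 0 0 1 1 1]
 [0 0 0 0 0 0 0 0 0 0 0 1 1 1]
 [0 0 0 0 0 0 0 0 0 0 0 1 1 1]
 [0 0 0 0 0 0 0 0 0 0 0 1 1 1]
 [0 0 0 0 0 0 0 0 0 0 0 1 1 1]
 [0 0 0 0 0 0 0 0 0 0 0 1 1 1]
 [0 0 0 0 0 0 0 0 0 0 0 0 1 1]
 [0 0 0 0 0 0 0 0 0 0 0 0 1 1]
 [0 0 0 0 0 0 0 0 0 0 0 0 0 0]
 [0 0 0 0 0 0 0 0 0 0 0 0 0 0]
 [0 0 0 0 0 0 0 0 0 0 0 0 0 0]
 [0 0 0 0 0 0 0 0 0 0 0 0 0 0]
 [0 0 0 0 0 0 0 0 0 0 0 0 0 0]
 [0 0 0 0 0 0 0 0 0 0 0 0 0 0]
 [0 0 0 0 0 0 0 0 0 0 0 0 0 0]
 [0 0 0 0 0 0 0 0 0 0 0 0 0 0]
 [0 0 0 0 0 0 0 0 0 0 0 0 0 0]
 [0 0 0 0 0 0 0 0 0 0 0 0 0 0]
 [0 0 0 0 0 0 0 0 0 0 0 0 0 0]
 [0 0 0 0 0 0 0 0 0 0 0 0 0 0]
 [0 0 0 0 0 0 0 0 0 0 0 0 0 0]
 [0 0 0 0 0 0 0 0 0 0 0 0 0 0]
 [0 0 0 0 0 0 0 0 0 0 0 0 0 0]
 [0 0 0 0 0 0 0 0 0 0 0 0 0 0]
 [0 0 0 0 0 0 0 0 0 0 0 0 0 0]
 [0 0 0 0 0 0 0 0 0 0 0 0 0 0]
 [0 0 0 0 0 0 0 0 0 0 0 0 0 0]
 [0 0 0 0 0 0 0 0 0 0 0 0 0 0]
 [0 0 0 0 0 0 0 0 0 0 0 0 0 0]]
```

```bash
python3 -m inch '[{"ax":0,"ay":0,"az":0,"x":0,"y":0,"z":-1,"hand":1},{"ax":0,"ay":0,"az":0,"x":0,"y":0,"z":0,"hand":1}]'
```

```text
time: 6.07
eef_pos: [0.4865, -0.1899, 0.1226]
tcp_rot: [-0.463, 0.535, -0.534, 0.463]
contact_force: [0.2, -0.2, -0.7]
opening: 0.002
```

```bash
python3 -m inch '[{"ax":0,"ay":0,"az":0,"x":0,"y":0,"z":-1,"hand":1},{"ax":0,"ay":0,"az":0,"x":0,"y":0,"z":0,"hand":1}]'
```

```text
time: 6.23
eef_pos: [0.4855, -0.1897, 0.1226]
tcp_rot: [-0.463, 0.535, -0.534, 0.463]
contact_force: [-0.5, 0.0, -0.5]
opening: -0.005
```

```bash
python3 -m inch '[{"ax":0,"ay":0,"az":0,"x":0,"y":0,"z":-1,"hand":1},{"ax":0,"ay":0,"az":0,"x":0,"y":0,"z":0,"hand":1}]'; python3 - <<'E'
from h import *
a=cv2.imread("pics/side0.png");b=read_camera("side")["img"][:,:,::-1]
d=np.abs(a[205:225,238:252].astype(int)-b[205:225,238:252]).sum(2);print((d>60).sum())
s=get_state();c=read_camera("side");P=s["eef_pos"]+R.from_quat(s["tcp_rot"]).apply([0,.011,0]);q=proj(c,[P]);print("tip",q,P)
o=cv2.resize(c["img"][160:230,225:315,::-1],None,fx=8,fy=8,interpolation=3);p=((q[0]-[225,160]+.5)*8).astype(int);cv2.circle(o,tuple(map(int,p)),4,(0,0,255),-1);cv2.imwrite("pics/s4.png",o)
E
```

```text
time: 6.4
eef_pos: [0.4845, -0.1896, 0.1226]
tcp_rot: [-0.463, 0.535, -0.534, 0.463]
contact_force: [-0.5, 0.2, 0.5]
opening: 0.0
0
tip [[253.05829984 210.20382024]] [ 0.48459391 -0.18955676  0.11159741]
```

View pics/s4.png

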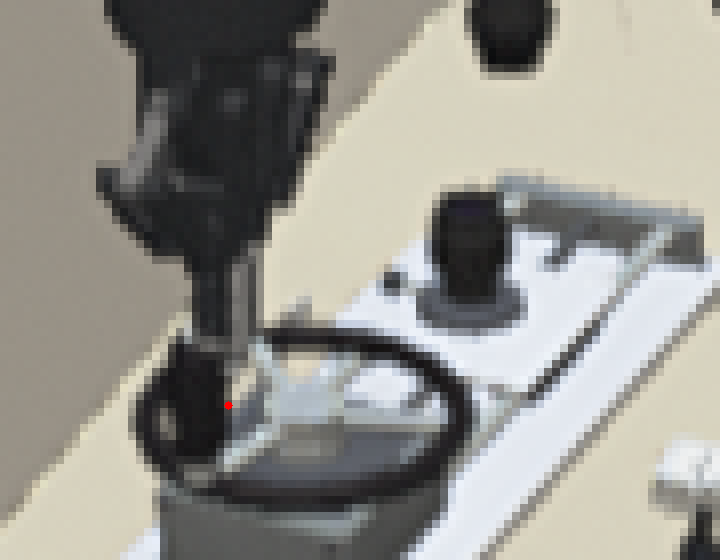

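```bash
python3 - <<'E'
from h import *
c=read_camera("side");t=read_camera("top")
print("s2 visible tip ~(258.7,176.7)",proj(c,[[.5083,-.1988,.2036]]))
print("s4 handle top, centre seen (249.4,202)",proj(c,[[.4706,-.186,.137],[.4706,-.186,.111]]))
for z in(.1116,.12,.13,.14):print(z,proj(c,[[.4845,-.1896,z]])*8-[225*8,160*8])
E
```

```text
s2 visible tip ~(258.7,176.7) [[258.67311313 184.73227753]]
s4 handle top, centre seen (249.4,202) [[248.75980305 201.25714684]
 [249.08588651 208.98777965]]
0.1116 [[224.18144903 401.63879024]]
0.12 [[223.44257875 381.71536755]]
0.13 [[222.55677064 357.8263744 ]]
0.14 [[221.66415071 333.74988647]]
```

The visible fingertip is about 8 px, or roughly 25 mm, higher than the stated geometry predicts, in both this picture and the earlier one. So the fingers have been passing over the handle. I'll back off, go 24 mm lower (still above the rim whichever geometry is right) and approach again.

```bash
python3 -m inch '[{"ax":0,"ay":0,"az":0,"x":0,"y":0,"z":15,"hand":1},{"ax":0,"ay":0,"az":0,"x":0,"y":0,"z":16,"hand":1},{"ax":0,"ay":0,"az":0,"x":0,"y":8,"z":0,"hand":1},{"ax":0,"ay":0,"az":0,"x":0,"y":8,"z":0,"hand":1},{"ax":0,"ay":0,"az":0,"x":0,"y":8,"z":0,"hand":1}]'
python3 -m inch '[{"ax":0,"ay":0,"az":0,"x":0,"y":0,"z":0,"hand":1},{"ax":0,"ay":0,"az":0,"x":0,"y":0,"z":0,"hand":1}]'
python3 - <<'E'
from h import *
c=read_camera("side");s=get_state();print("handle in tool",need([*circ(-109.5),.111]))
q=proj(c,[s["eef_pos"]+[0,0,dz] for dz in(-.011,.014)])
o=cv2.resize(c["img"][160:230,225:315,::-1],None,fx=8,fy=8,interpolation=3)
for p in q:cv2.circle(o,tuple(map(int,(p-[225,160]+.5)*8)),3,(0,0,255),-1)
cv2.imwrite("pics/s5.png",o)
E
```

```text
time: 7.02
eef_pos: [0.5145, -0.1936, 0.0973]
tcp_rot: [-0.463, 0.535, -0.534, 0.463]
contact_force: [-0.6, -0.4, -0.1]
opening: -0.003
time: 7.18
eef_pos: [0.5139, -0.1934, 0.0971]
tcp_rot: [-0.463, 0.536, -0.533, 0.463]
contact_force: [0.2, 0.0, 0.5]
opening: 0.0
handle in tool [-8.30510178e-03 -1.30078758e+01 -4.45382273e+01]
```

View pics/s5.png

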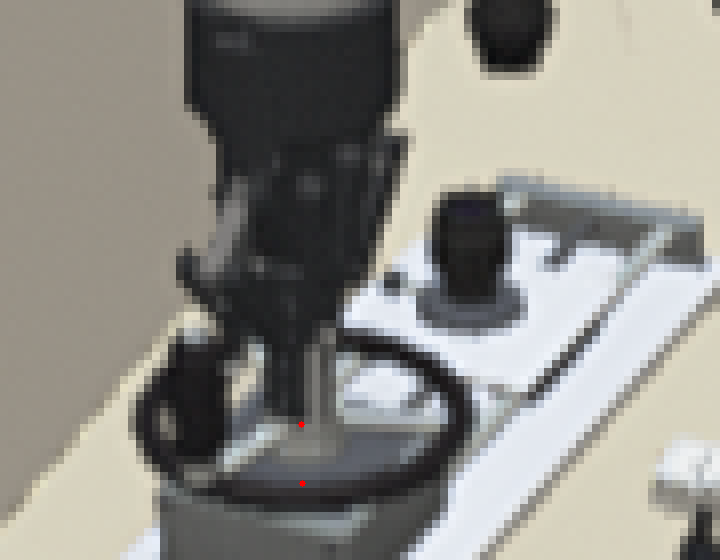

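The tip's red mark with the +25 mm correction fits at crop (300,425). The knuckle's lower end is near (235,345), just above the handle's top, so I'll rise 4 mm and approach.

```bash
python3 -m inch '[{"ax":0,"ay":0,"az":0,"x":0,"y":-4,"z":-6,"hand":1},{"ax":0,"ay":0,"az":0,"x":0,"y":0,"z":-6,"hand":1},{"ax":0,"ay":0,"az":0,"x":0,"y":0,"z":-3,"hand":1},{"ax":0,"ay":0,"az":0,"x":0,"y":0,"z":0,"hand":1},{"ax":0,"ay":0,"az":0,"x":0,"y":0,"z":0,"hand":1}]'
```

```text
time: 7.65
eef_pos: [0.5003, -0.1919, 0.103]
tcp_rot: [0.463, -0.534, 0.535, -0.463]
contact_force: [-0.5, -0.4, 1.0]
opening: 0.004
```

```bash
python3 -m inch '[{"ax":0,"ay":0,"az":0,"x":0,"y":0,"z":-2,"hand":1},{"ax":0,"ay":0,"az":0,"x":0,"y":0,"z":0,"hand":1}]'
```

```text
time: 7.82
eef_pos: [0.4983, -0.1916, 0.1027]
tcp_rot: [-0.463, 0.535, -0.534, 0.463]
contact_force: [-0.6, 0.5, -0.1]
opening: -0.002
```

```bash
python3 -m inch '[{"ax":0,"ay":0,"az":0,"x":0,"y":0,"z":-2,"hand":1},{"ax":0,"ay":0,"az":0,"x":0,"y":0,"z":0,"hand":1}]'
```

```text
time: 7.98
eef_pos: [0.4963, -0.1912, 0.1025]
tcp_rot: [-0.463, 0.535, -0.534, 0.463]
contact_force: [-0.4, 0.4, -0.6]
opening: 0.001
```

```bash
python3 -m inch '[{"ax":0,"ay":0,"az":0,"x":0,"y":0,"z":-1,"hand":1},{"ax":0,"ay":0,"az":0,"x":0,"y":0,"z":0,"hand":1}]'
```

```text
time: 8.15
eef_pos: [0.4954, -0.1911, 0.1025]
tcp_rot: [-0.463, 0.535, -0.534, 0.463]
contact_force: [0.9, -0.9, -0.5]
opening: 0.002
```

```bash
python3 -m inch '[{"ax":0,"ay":0,"az":0,"x":0,"y":0,"z":-1,"hand":1},{"ax":0,"ay":0,"az":0,"x":0,"y":0,"z":0,"hand":1}]'
```

```text
time: 8.32
eef_pos: [0.4945, -0.191, 0.1026]
tcp_rot: [-0.463, 0.535, -0.534, 0.463]
contact_force: [-0.0, -0.1, 0.4]
opening: 0.001
```

```bash
python3 -m inch '[{"ax":0,"ay":0,"az":0,"x":0,"y":0,"z":-1,"hand":1},{"ax":0,"ay":0,"az":0,"x":0,"y":0,"z":0,"hand":1}]'
```

```text
time: 8.48
eef_pos: [0.4935, -0.1909, 0.1026]
tcp_rot: [-0.463, 0.535, -0.534, 0.463]
contact_force: [0.0, 0.4, -0.2]
opening: -0.001
```

```bash
python3 -m inch '[{"ax":0,"ay":0,"az":0,"x":0,"y":0,"z":-1,"hand":1},{"ax":0,"ay":0,"az":0,"x":0,"y":0,"z":0,"hand":1}]'
```

```text
time: 8.65
eef_pos: [0.4927, -0.1908, 0.1027]
tcp_rot: [0.463, -0.534, 0.535, -0.463]
contact_force: [0.0, 0.6, 0.2]
opening: -0.0
```

```bash
python3 -m inch '[{"ax":0,"ay":0,"az":0,"x":0,"y":0,"z":-1,"hand":1},{"ax":0,"ay":0,"az":0,"x":0,"y":0,"z":0,"hand":1}]'
```

```text
time: 8.82
eef_pos: [0.4919, -0.1907, 0.1027]
tcp_rot: [0.463, -0.534, 0.535, -0.463]
contact_force: [1.1, 0.2, -0.6]
opening: 0.001
```

```bash
python3 -m inch '[{"ax":0,"ay":0,"az":0,"x":0,"y":0,"z":-1,"hand":1},{"ax":0,"ay":0,"az":0,"x":0,"y":0,"z":0,"hand":1}]'
```

```text
time: 8.98
eef_pos: [0.4907, -0.1905, 0.1027]
tcp_rot: [0.463, -0.534, 0.535, -0.463]
contact_force: [2.0, -0.1, 0.0]
opening: -0.002
```

```bash
python3 - <<'E'
from h import *
a=cv2.imread("pics/side0.png").astype(int);b=read_camera("side")["img"][:,:,::-1].astype(int)
d=np.abs(a-b).sum(2);print(d[204:222,239:256])
print([np.round(get_state()["contact_force"],1)])
E
```

```text
[[ 12  12  13  15   8  25 248  75  19   3   3   4  13  39   2  68 100]
 [ 11  15  14  17  14  13 191  57  10   4   7   2  26   2 174 261 205]
 [ 15  11  17  18  13   4  56   1   2  13   6   4  47  39 221 350 367]
 [ 14  17  13  24  11   1  15   4   5   4   3   6  53  35 115 378 494]
 [ 18  13  20  37  13   4  17   3   1   1  11  14  96 112 125 468 485]
 [ 15  18  23  69  23   3   9   3   6   3   4  14 124 158   4 333 241]
 [ 18  16  16  11   3  11  81  20  10   2   2   6  11 108 150 104  28]
 [ 12  20  14   1   1  37 143  84  10   4   8  10  11  74 161  17   7]
 [ 13  18  10   4   7  47 156 148  21   8   2   5  11  52 111   9  11]
 [ 15  21  12   2   3  28 109 202  43   8   0   3  21  28  83  10   8]
 [ 11  18  16   0   3   1  38 202  43   2   1   6   9  31  87  15  47]
 [ 15  14  22   5   5   0   3  41   6   3   8   7   5  55  71  17  26]
 [ 15  13  23  15   3   5   7  25   8   3   5   2  68 124  13  41  44]
 [ 14  16  18  13   9   6  10   9  53  36  32  28  76 139  45  67  69]
 [ 15  14  19  21  14   9   7  29  87  29  15   3  12  78  75  83  31]
 [ 16  15  15  14  19  15  16   8  68   2  22  65 101   8  56  22  12]
 [ 15  16  16  17  13  16  15   7  13   1  23  96  89  14   6   6  17]
 [ 15  17  13  13  17  14  11  13   9   7  42   6  15   7   1  17  17]]
[array([ 1.5, -0.4,  0.7])]
```

Contact confirmed: fx is about +2 N, the handle shifted by less than a pixel, and contact began at TCP x ≈ 0.4922. Next I'll work out the circle in tool axes.

```bash
python3 - <<'E'
from h import *
s=get_state();p=s["eef_pos"][:2];v=p-H;a0=np.degrees(np.arctan2(v[1],v[0]));print(a0,np.hypot(*v),s["qpos"].round(2))
M=R.from_quat(s["tcp_rot"]).inv();cum=np.zeros(2);row=[]
for i in range(1,41):
    P=circ(a0-9*i)-p; q=M.apply([*P,0])*1000;q=q[[0,2]];d=np.round(q-cum);cum+=d;row.append(tuple(d.astype(int)))
for i in range(0,40,5):print(a0-9*i,row[i:i+5])
E
```

```text
-89.7907996657741 0.05974337349150859 [-0.56  0.08  2.03  0.    1.03  1.15]
-89.7907996657741 [(np.int64(1), np.int64(-9)), (np.int64(-1), np.int64(-10)), (np.int64(-2), np.int64(-9)), (np.int64(-4), np.int64(-9)), (np.int64(-5), np.int64(-8))]
-134.7907996657741 [(np.int64(-6), np.int64(-7)), (np.int64(-7), np.int64(-6)), (np.int64(-8), np.int64(-4)), (np.int64(-9), np.int64(-4)), (np.int64(-9), np.int64(-2))]
-179.7907996657741 [(np.int64(-10), np.int64(-1)), (np.int64(-9), np.int64(1)), (np.int64(-9), np.int64(2)), (np.int64(-9), np.int64(4)), (np.int64(-8), np.int64(5))]
-224.7907996657741 [(np.int64(-7), np.int64(6)), (np.int64(-6), np.int64(7)), (np.int64(-5), np.int64(9)), (np.int64(-3), np.int64(8)), (np.int64(-2), np.int64(9))]
-269.7907996657741 [(np.int64(-1), np.int64(10)), (np.int64(1), np.int64(9)), (np.int64(2), np.int64(9)), (np.int64(4), np.int64(9)), (np.int64(5), np.int64(8))]
-314.7907996657741 [(np.int64(6), np.int64(7)), (np.int64(7), np.int64(6)), (np.int64(8), np.int64(5)), (np.int64(9), np.int64(4)), (np.int64(9), np.int64(2))]
-359.7907996657741 [(np.int64(10), np.int64(0)), (np.int64(9), np.int64(-1)), (np.int64(9), np.int64(-2)), (np.int64(9), np.int64(-4)), (np.int64(8), np.int64(-5))]
-404.7907996657741 [(np.int64(7), np.int64(-6)), (np.int64(6), np.int64(-7)), (np.int64(5), np.int64(-8)), (np.int64(3), np.int64(-9)), (np.int64(2), np.int64(-9))]
```

```bash
python3 -m inch '[{"ax":0,"ay":0,"az":0,"x":1,"y":0,"z":-9,"hand":1},{"ax":0,"ay":0,"az":0,"x":-1,"y":0,"z":-10,"hand":1},{"ax":0,"ay":0,"az":0,"x":-2,"y":0,"z":-9,"hand":1},{"ax":0,"ay":0,"az":0,"x":-4,"y":0,"z":-9,"hand":1},{"ax":0,"ay":0,"az":0,"x":-5,"y":0,"z":-8,"hand":1}]'
python3 - <<'E'
from h import *
p=get_state()["eef_pos"][:2]-H;print(np.degrees(np.arctan2(p[1],p[0])),np.hypot(*p))
s=read_camera("side");t=read_camera("top")
x=cv2.resize(s["img"][160:230,230:300,::-1],(390,390),interpolation=3);y=cv2.resize(t["img"][205:265,250:310,::-1],(390,390),interpolation=3)
cv2.imwrite("pics/c6.png",np.hstack([x,y]))
E
```

```text
time: 9.45
eef_pos: [0.4484, -0.1733, 0.1034]
tcp_rot: [0.462, -0.534, 0.536, -0.463]
contact_force: [7.2, 0.5, 1.2]
opening: 0.0
-134.7702780277911 0.05983988769862449
```

View pics/c6.png

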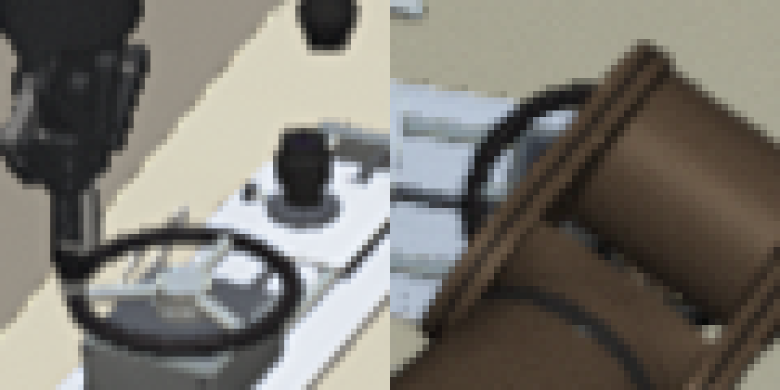

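The side view shows the wheel turned by about 45°. The fingers, at crop (75,240), are in front of the handle with nothing else touched. Continuing.

```bash
python3 -m inch '[{"ax":0,"ay":0,"az":0,"x":-6,"y":0,"z":-7,"hand":1},{"ax":0,"ay":0,"az":0,"x":-7,"y":0,"z":-6,"hand":1},{"ax":0,"ay":0,"az":0,"x":-8,"y":0,"z":-4,"hand":1},{"ax":0,"ay":0,"az":0,"x":-9,"y":0,"z":-4,"hand":1},{"ax":0,"ay":0,"az":0,"x":-9,"y":0,"z":-2,"hand":1}]'
python3 -c "
from h import *
p=get_state()['eef_pos'][:2]-H;print(np.degrees(np.arctan2(p[1],p[0])),np.hypot(*p))"
```

```text
time: 9.97
eef_pos: [0.43, -0.131, 0.1028]
tcp_rot: [0.463, -0.534, 0.535, -0.463]
contact_force: [2.4, -4.2, 1.2]
opening: -0.002
-179.81913768317557 0.0605261298335523
```

```bash
python3 -m inch '[{"ax":0,"ay":0,"az":0,"x":-10,"y":0,"z":-1,"hand":1},{"ax":0,"ay":0,"az":0,"x":-9,"y":0,"z":1,"hand":1},{"ax":0,"ay":0,"az":0,"x":-9,"y":0,"z":2,"hand":1},{"ax":0,"ay":0,"az":0,"x":-9,"y":0,"z":4,"hand":1},{"ax":0,"ay":0,"az":0,"x":-8,"y":0,"z":5,"hand":1}]'
python3 - <<'E'
from h import *
p=get_state()["eef_pos"][:2]-H;print(np.degrees(np.arctan2(p[1],p[0])),np.hypot(*p))
s=read_camera("side");t=read_camera("top")
x=cv2.resize(s["img"][160:230,230:300,::-1],(390,390),interpolation=3);y=cv2.resize(t["img"][205:265,220:280,::-1],(390,390),interpolation=3)
cv2.imwrite("pics/c7.png",np.hstack([x,y]))
E
```

```text
time: 10.38
eef_pos: [0.4458, -0.0867, 0.1016]
tcp_rot: [-0.465, 0.536, -0.532, 0.462]
contact_force: [-2.6, -2.7, -0.3]
opening: 0.005
135.40647519680962 0.06283759187846963
```

View pics/c7.png

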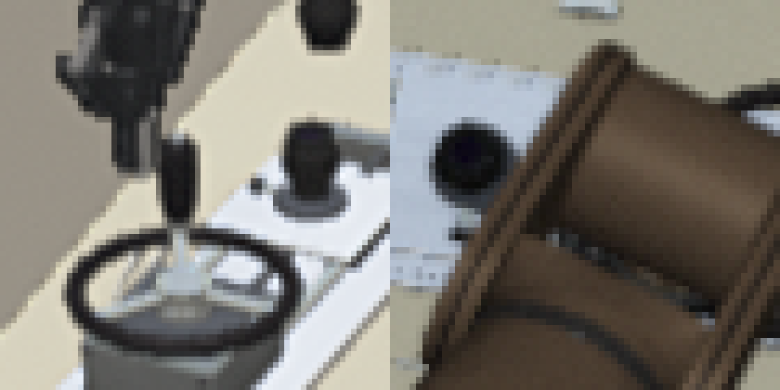

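The handle, at crop (180,180), is on the stage side, with the fingers trailing at (130,150) and the eyepiece clear. Continuing.

```bash
python3 -m inch '[{"ax":0,"ay":0,"az":0,"x":-7,"y":0,"z":6,"hand":1},{"ax":0,"ay":0,"az":0,"x":-6,"y":0,"z":7,"hand":1},{"ax":0,"ay":0,"az":0,"x":-5,"y":0,"z":9,"hand":1},{"ax":0,"ay":0,"az":0,"x":-3,"y":0,"z":8,"hand":1},{"ax":0,"ay":0,"az":0,"x":-2,"y":0,"z":9,"hand":1}]'
python3 -c "
from h import *
p=get_state()['eef_pos'][:2]-H;print(np.degrees(np.arctan2(p[1],p[0])),np.hypot(*p))"
```

```text
time: 10.9
eef_pos: [0.4895, -0.0703, 0.1019]
tcp_rot: [-0.464, 0.536, -0.533, 0.463]
contact_force: [-4.6, -1.2, -1.0]
opening: -0.001
90.9597284920855 0.060536674524933984
```

```bash
python3 -m inch '[{"ax":0,"ay":0,"az":0,"x":-1,"y":0,"z":10,"hand":1},{"ax":0,"ay":0,"az":0,"x":1,"y":0,"z":9,"hand":1},{"ax":0,"ay":0,"az":0,"x":2,"y":0,"z":9,"hand":1},{"ax":0,"ay":0,"az":0,"x":4,"y":0,"z":9,"hand":1},{"ax":0,"ay":0,"az":0,"x":5,"y":0,"z":8,"hand":1}]'
python3 -c "
from h import *
p=get_state()['eef_pos'][:2]-H;print(np.degrees(np.arctan2(p[1],p[0])),np.hypot(*p))"
```

```text
time: 11.32
eef_pos: [0.5322, -0.0881, 0.102]
tcp_rot: [-0.464, 0.536, -0.533, 0.462]
contact_force: [-7.6, -0.4, 1.4]
opening: 0.003
45.69486987587061 0.05971743479620511
```

```bash
python3 -m inch '[{"ax":0,"ay":0,"az":0,"x":6,"y":0,"z":7,"hand":1},{"ax":0,"ay":0,"az":0,"x":7,"y":0,"z":6,"hand":1},{"ax":0,"ay":0,"az":0,"x":8,"y":0,"z":5,"hand":1},{"ax":0,"ay":0,"az":0,"x":9,"y":0,"z":4,"hand":1},{"ax":0,"ay":0,"az":0,"x":9,"y":0,"z":2,"hand":1}]'
python3 -c "
from h import *
s=get_state();p=s['eef_pos'][:2]-H;print(np.degrees(np.arctan2(p[1],p[0])),np.hypot(*p))
M=R.from_quat(s['tcp_rot']).inv();print(need([.4922,-.1908,.1027]))"
```

```text
time: 11.73
eef_pos: [0.5518, -0.1309, 0.103]
tcp_rot: [0.462, -0.535, 0.535, -0.463]
contact_force: [-2.8, 4.7, 0.8]
opening: -0.0
-0.07778140291941947 0.061274264941360804
[ 67.82126504   0.16900271 -50.39297571]
```

```bash
python3 -m inch '[{"ax":0,"ay":0,"az":0,"x":10,"y":0,"z":0,"hand":1},{"ax":0,"ay":0,"az":0,"x":9,"y":0,"z":-1,"hand":1},{"ax":0,"ay":0,"az":0,"x":9,"y":0,"z":-2,"hand":1},{"ax":0,"ay":0,"az":0,"x":9,"y":0,"z":-4,"hand":1},{"ax":0,"ay":0,"az":0,"x":8,"y":0,"z":-5,"hand":1}]'
python3 -c "
from h import *
s=get_state();p=s['eef_pos'][:2]-H;print(np.degrees(np.arctan2(p[1],p[0])),np.hypot(*p))
print(need([.4922,-.1908,.1027]))"
```

```text
time: 12.15
eef_pos: [0.5328, -0.1743, 0.1032]
tcp_rot: [0.462, -0.534, 0.535, -0.463]
contact_force: [1.0, 3.6, 1.1]
opening: 0.001
-45.77104240055928 0.06066586472780133
[ 22.18504767   0.38139603 -37.82574942]
```

```bash
python3 -m inch '[{"ax":0,"ay":0,"az":0,"x":7,"y":0,"z":-6,"hand":1},{"ax":0,"ay":0,"az":0,"x":6,"y":0,"z":-7,"hand":1},{"ax":0,"ay":0,"az":0,"x":5,"y":0,"z":-7,"hand":1},{"ax":0,"ay":0,"az":0,"x":2,"y":0,"z":-4,"hand":1},{"ax":0,"ay":0,"az":0,"x":0,"y":0,"z":0,"hand":1}]'
python3 -m inch '[{"ax":0,"ay":0,"az":0,"x":0,"y":0,"z":0,"hand":1},{"ax":0,"ay":0,"az":0,"x":0,"y":0,"z":0,"hand":1}]'
python3 -c "
from h import *
s=get_state();p=s['eef_pos'][:2]-H;print(np.degrees(np.arctan2(p[1],p[0])),np.hypot(*p))
print(need([.4922,-.1908,.1027]))"
```

```text
time: 12.57
eef_pos: [0.5045, -0.1905, 0.1026]
tcp_rot: [0.463, -0.535, 0.535, -0.462]
contact_force: [-0.7, -0.5, -0.1]
opening: -0.002
time: 12.73
eef_pos: [0.5054, -0.1897, 0.1025]
tcp_rot: [-0.463, 0.535, -0.534, 0.463]
contact_force: [-0.3, 0.7, 0.6]
opening: -0.001
-75.8072314374295 0.06075149549399573
[  2.97062369  -0.2172161  -12.90412631]
```

```bash
python3 -m inch '[{"ax":0,"ay":0,"az":0,"x":1,"y":0,"z":-3,"hand":1},{"ax":0,"ay":0,"az":0,"x":1,"y":0,"z":-3,"hand":1},{"ax":0,"ay":0,"az":0,"x":0,"y":0,"z":-3,"hand":1},{"ax":0,"ay":0,"az":0,"x":0,"y":0,"z":0,"hand":1},{"ax":0,"ay":0,"az":0,"x":0,"y":0,"z":0,"hand":1}]'
cat >> h.py <<'E'
def handle_shift():
    # sub-pixel shift (du,dv) of the handle's left/lower part against the first side picture
    a=cv2.cvtColor(cv2.imread("pics/side0.png"),6);b=cv2.cvtColor(read_camera("side")["img"][:,:,::-1].copy(),6)
    k=10;A=cv2.resize(a[206:221,240:256],None,fx=k,fy=k,interpolation=3);B=cv2.resize(b[200:227,230:266],None,fx=k,fy=k,interpolation=3)
    r=cv2.matchTemplate(B,A,cv2.TM_SQDIFF_NORMED);m=cv2.minMaxLoc(r);return (m[2][0]/k-10,m[2][1]/k-6,m[0])
E
python3 -c "
from h import *
print(need([.4922,-.1908,.1027]),handle_shift())
c=read_camera('side');q=proj(c,[[*circ(a),.1] for a in(-109.5,-104.5,-99.5,-94.5)]);print(q-q[0])"
```

```text
time: 13.15
eef_pos: [0.4963, -0.1903, 0.1026]
tcp_rot: [-0.463, 0.535, -0.534, 0.463]
contact_force: [0.2, 0.3, -0.2]
opening: 0.002
[ 1.04311858 -0.07496325 -4.03448474] (0.0, 0.0, 0.12286783009767532)
[[0.         0.        ]
 [1.3796059  0.54438889]
 [2.85877829 1.02343132]
 [4.42561928 1.4327461 ]]
```

```bash
python3 - <<'E'
from h import *
a=cv2.imread("pics/side0.png");b=read_camera("side")["img"][:,:,::-1]
cv2.imwrite("pics/c8.png",np.hstack([cv2.resize(i[190:230,235:290],None,fx=7,fy=7,interpolation=3) for i in(a,b)]))
E
```

```text
(no output)
```

View pics/c8.png

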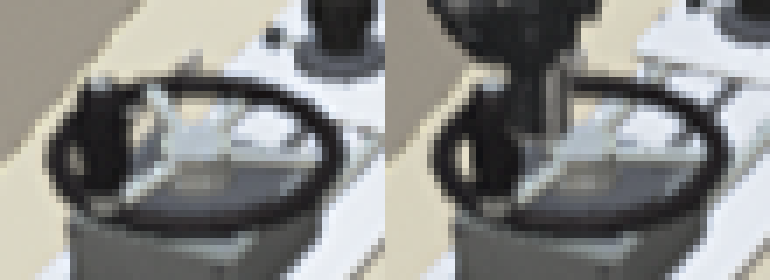

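The right panel shows the handle at almost the same place as at the start, about 0.3 px short. The stage has moved on. I'll finish to just before the contact pose recorded earlier.

```bash
python3 -m inch '[{"ax":0,"ay":0,"az":0,"x":1,"y":0,"z":-1,"hand":1},{"ax":0,"ay":0,"az":0,"x":0,"y":0,"z":-1,"hand":1},{"ax":0,"ay":0,"az":0,"x":0,"y":0,"z":0,"hand":1}]'
python3 -m inch '[{"ax":0,"ay":0,"az":0,"x":0,"y":0,"z":-1,"hand":1},{"ax":0,"ay":0,"az":0,"x":0,"y":0,"z":0,"hand":1}]'
python3 -m inch '[{"ax":0,"ay":0,"az":0,"x":0,"y":0,"z":0,"hand":1}]'
python3 -c "
from h import *
print(need([.4922,-.1908,.1027]),np.mean([get_state()['contact_force'] for _ in range(1)],0))"
```

```text
time: 13.55
eef_pos: [0.4946, -0.191, 0.1027]
tcp_rot: [0.463, -0.534, 0.535, -0.463]
contact_force: [1.5, -0.0, -0.6]
opening: -0.002
time: 13.72
eef_pos: [0.4936, -0.1909, 0.1027]
tcp_rot: [0.463, -0.534, 0.535, -0.463]
contact_force: [1.0, 0.2, 0.1]
opening: 0.001
time: 13.8
eef_pos: [0.4936, -0.1909, 0.1027]
tcp_rot: [0.463, -0.534, 0.535, -0.463]
contact_force: [1.9, 0.5, -0.2]
opening: 0.001
[ 0.06663766 -0.03823194 -1.35487408] [ 1.94803417  0.49684684 -0.24145411]
```

```bash
python3 -m inch '[{"ax":0,"ay":0,"az":0,"x":0,"y":0,"z":5,"hand":1},{"ax":0,"ay":0,"az":0,"x":0,"y":0,"z":12,"hand":1},{"ax":0,"ay":0,"az":0,"x":0,"y":-30,"z":8,"hand":1},{"ax":0,"ay":0,"az":0,"x":0,"y":-35,"z":0,"hand":1},{"ax":0,"ay":0,"az":0,"x":0,"y":-35,"z":0,"hand":1}]' && python3 -m inch '[{"ax":0,"ay":0,"az":0,"x":40,"y":0,"z":0,"hand":1},{"ax":0,"ay":0,"az":0,"x":40,"y":0,"z":0,"hand":1},{"ax":0,"ay":0,"az":0,"x":40,"y":0,"z":0,"hand":1},{"ax":0,"ay":0,"az":0,"x":40,"y":0,"z":0,"hand":1},{"ax":0,"ay":0,"az":0,"x":40,"y":0,"z":0,"hand":1}]' && python3 -m inch '[{"ax":0,"ay":0,"az":0,"x":40,"y":0,"z":0,"hand":1},{"ax":0,"ay":0,"az":0,"x":40,"y":0,"z":0,"hand":1},{"ax":0,"ay":0,"az":0,"x":40,"y":0,"z":0,"hand":1},{"ax":0,"ay":0,"az":0,"x":40,"y":0,"z":0,"hand":1},{"ax":0,"ay":0,"az":0,"x":20,"y":0,"z":0,"hand":1}]'
cat > m.py <<'E'
from h import *
# wheel rotation since the start: synthesize rotated rim plane from first top picture, best match to the present one
for n in("top","side"):
    c=read_camera(n);cv2.imwrite(f"pics/{n}_now.png",c["img"][:,:,::-1])
    a=cv2.imread(f"pics/{n}0.png",0).astype(np.float32);b=cv2.imread(f"pics/{n}_now.png",0).astype(np.float32)
    if n=="side":
        for z in(.1,.12,.137):print("side px/deg",z,(proj(c,[[*circ(-108.5),z]])-proj(c,[[*circ(-109.5),z]])))
    else: print("top px/deg",proj(c,[[*circ(-108.5),.12]])-proj(c,[[*circ(-109.5),.12]]))
    x,y=map(int,proj(c,[[*circ(-109.5),.115]])[0]);r=9
    A=a[y-r:y+r+1,x-r:x+r+1];B=b[y-r:y+r+1,x-r:x+r+1]
    print(n,"mean|diff|",np.abs(A-B).mean(),"max",np.abs(A-B).max(),"phase",cv2.phaseCorrelate(A,B,cv2.createHanningWindow(A.shape[::-1],5)))
    W=np.eye(2,3,dtype=np.float32);m=np.zeros_like(A)
    print(" ecc",cv2.findTransformECC(A,B,W,cv2.MOTION_TRANSLATION,(3,200,1e-6),None,3)[1][:,2])
    # model: rotated rim-plane (z=.081) picture of hub and spokes
    g=np.array([[.03,0],[0,.03],[-.03,0],[0,-.03]])
    p0=proj(c,np.c_[H+g,[.078]*4]).astype(np.float32);res=[]
    msk=np.zeros(a.shape,np.uint8);ring=[[*circ(t,.049),.078] for t in range(0,360,10)]
    cv2.fillPoly(msk,[proj(c,ring).round().astype(int)],1)
    for d in np.arange(-8,8.1,.5):
        t=np.radians(d);Rm=np.array([[np.cos(t),-np.sin(t)],[np.sin(t),np.cos(t)]])
        p1=proj(c,np.c_[H+g@Rm.T,[.078]*4]).astype(np.float32)
        w=cv2.warpPerspective(a,cv2.getPerspectiveTransform(p0,p1),a.shape[::-1],flags=2)
        hp=lambda i:i-cv2.GaussianBlur(i,(0,0),3)
        res.append((np.abs(hp(w)-hp(b))[msk>0].mean(),d))
    print(" spokes: best deg (+ = short)",sorted(res)[:4])
E
python3 m.py
```

```text
time: 14.22
eef_pos: [0.5177, -0.1942, 0.2025]
tcp_rot: [-0.464, 0.536, -0.533, 0.462]
contact_force: [1.5, 0.0, 1.2]
opening: -0.001
time: 14.63
eef_pos: [0.4891, -0.3941, 0.2025]
tcp_rot: [-0.463, 0.535, -0.534, 0.463]
contact_force: [0.4, -0.3, 0.2]
opening: 0.001
time: 15.05
eef_pos: [0.4619, -0.5749, 0.2017]
tcp_rot: [-0.463, 0.535, -0.535, 0.462]
contact_force: [0.6, 0.3, -0.6]
opening: 0.001
top px/deg [[ 0.11855408 -0.30539243]]
top mean|diff| 5.559557 max 26.0 phase ((0.03814355339295972, -0.3890364718245891), 0.9887069654464722)
 ecc [ 0.00647597 -0.17478132]
 spokes: best deg (+ = short) [(np.float32(2.41457), np.float64(0.5)), (np.float32(2.4364185), np.float64(0.0)), (np.float32(2.8875113), np.float64(1.0)), (np.float32(3.065561), np.float64(-0.5))]
side px/deg 0.1 [[0.26741881 0.11387639]]
side px/deg 0.12 [[0.26938359 0.11221414]]
side px/deg 0.137 [[0.27107593 0.11074865]]
side mean|diff| 5.4819946 max 53.0 phase ((-0.0618718956024491, -0.08781244360276652), 1.0645473027229309)
 ecc [0.15491372 0.07983151]
 spokes: best deg (+ = short) [(np.float32(4.384668), np.float64(0.5)), (np.float32(4.497972), np.float64(1.0)), (np.float32(4.6767564), np.float64(0.0)), (np.float32(5.0360565), np.float64(1.5))]
```

The images put the wheel about 0.5° (0.5 mm) short of a full turn. One last check of the stage travel and the bystanders.

```bash
python3 - <<'E'
from h import *
t=read_camera("top");a=cv2.imread("pics/top0.png",0).astype(np.float32);b=cv2.imread("pics/top_now.png",0).astype(np.float32)
# eyepiece (dark blob) travel
def eye(i,x0,x1):
    r=i[222:245,x0:x1];m=(r<45);ys,xs=np.nonzero(m);return xs.mean()+x0,ys.mean()+222
p,q=eye(a,226,247),eye(b,208,234);P,Q=atz(t,p,.1),atz(t,q,.1);print("eyepiece",p,q,"travel mm",np.linalg.norm(P-Q)*1000)
for n,(x,y) in dict(bottle=(283,194),slips=(252,202),canister=(331,258),forceps=(237,261),blower=(140,255),wash=(139,198),dish=(408,263)).items():
    r=10 if n!="dish" else 14
    print(n,np.abs(a-b)[y-r:y+r,x-r:x+r].mean().round(1))
cv2.imwrite("pics/end.png",cv2.resize(cv2.imread("pics/top_now.png")[170:290,120:430],None,fx=2.5,fy=2.5,interpolation=3))
E
```

```text
eyepiece (np.float64(236.59183673469389), np.float64(230.4795918367347)) (np.float64(224.7956989247312), np.float64(228.46236559139786)) travel mm 38.7453311100071
bottle 5.3
slips 5.6
canister 4.5
forceps 5.7
blower 4.5
wash 4.2
dish 87.9
```

View pics/end.png

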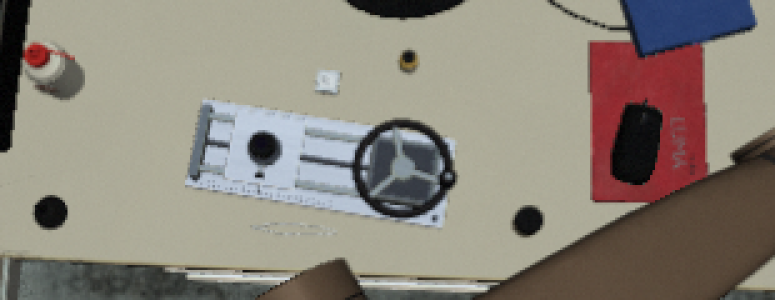

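The end view shows the handle back at (448,178), the stage moved on, and everything visible in place. The dish is hidden under the raised arm, which stayed at z ≥ 0.2 there.

```bash
python3 -c "
from plant import *
print(sign_off())"
```

```text
the job is handed in; nothing more can be done
None
```

I pushed the hand wheel clockwise through one full turn by its handle, using the outside of the shut fingers, then raised the arm clear and handed the job in at about 15 s.

**Last checks:**
- **Handle:** the spokes in both pictures match the start to about 0.5°, on the short side. The finger contact pose suggested up to about 1.4 mm short. I judged this close enough and did not nudge it further.
- **Stage:** the eyepiece moved about 38.7 mm by camera, against the nominal 40 mm. That is within roughly half a pixel.
- **Bystanders:** the bottle, coverslip box, canister, forceps, blower and wash bottle look unchanged in the pictures.
- **Petri dish:** the arm hid it in the last view, so I could not check it. The TCP stayed at about z = 0.2 there.

**Disagreement:** the fingertips appeared about 25 mm higher than the stated tool geometry. My first approach therefore passed over the handle without touching it, and I went about 20 mm lower for the push.

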